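Seat the port cover and present the opened dial padlock

ROBOT

A 6-joint arm with a two-finger parallel gripper is mounted at the origin on a cart in front of the work surface, level with it; the furniture and walls round the work are solid. World frame = base frame: x ahead of the robot, y to its left, z up, the work surface at z = 0. Lengths are in m, angles in rad, forces in N, time in s.
With the tool pointing down it reaches from about 0.325 to 0.775 m from the base axis. Payload 5.5 kg.
Tool frame: the origin (TCP) lies between the finger pads; the fingertips stand 8 mm ahead of it and the grasp point (between the pads) lies 11 mm behind it (tcp_to_tips is the distance from the TCP to the fingertips, in m); z points along the fingers, y is the line along which they close (so a half turn about z gives the same grasp; the last joint's range is limited). The gripper opens to 88 mm and grips with 3 to 60 N. Pads are 20 mm wide; open, the fingers measure 115 mm over their backs; the gripper's body (75 mm by 178 mm) begins 61 mm behind the grasp point.
Start: joints at [-1.175, 0.091, 1.231, -0, 1.82, -0.057], TCP at [0.262, -0.54, 0.231] pointing down, gripper open.
Joint ranges: [-2.87, 2.87], [-0.86, 2.18], [0.17, 2.46], [-1.51, 4.65], [0.06, 2.69], [-2.65, 2.65]. Speed limits (rad/s): [2.57, 2.57, 3.01, 3.14, 3.14, 3.14].

INTERFACE

Orientations are given as a unit quaternion [w, x, y, z].
In Python, from bench import * gives the robot as it stands. Calls block until the motion is done:
- move_to(position, orientation): joint-space move of the TCP to a pose.
- move_l(position, speed=0.15, orientation=None): straight line of the TCP; orientation=None keeps the orientation; speed is the mean speed in m/s.
- movej(angles): joint-space move.
- gripper_open() and close(): open the fingers fully, or close them until they stop; the grip force is fixed at half the most.
- hold(seconds).
- inverse_kinematics(position, orientation): joint angles nearest the present ones, or None.
- state(): the state.
- get_image(name): name is "side" or "top"; returns a dict with "frame" (384x512x3 uint8, blue, green, red), "depth" (384x512 float32, m along the optical axis (not along the pixel's ray), 0 where there is no reading), "camera_matrix" (3x3 intrinsics, pixels), "view" (4x4, takes a point from world to camera coordinates). Camera axes: x right, y up, looking along -z (the intrinsics and any distortion apply to the point x, -y, -z); pixel columns grow to the right and rows downward; lengths in m; the calibration is good to about 2 mm. A picture is of the moment at which its call begins.
A pose or a line that the arm cannot do raises IKError and nothing moves.
- job_done(): hands the job in; it is judged then, once.
The state is a dict: "time": time; "joint_pos": joint angles; "dq": joint speeds; "joint_torque": joint torques, N m; "ee_pos": TCP position; "ee_rot": TCP orientation; "ft_force": force on the tool from outside, world axes, zero at the start; "moment": the same for the moment, N m; "finger_gap": finger opening in m; "finger_force": force on a finger pad.
Only numpy, scipy, OpenCV 4.12 (cv2) and the standard library are available. Lean on these libraries where they do the work, as an engineer would, in place of code of your own. Each camera call takes 0.05 s, during which the arm holds its last target. There are 200 camera calls.

TASK

The beam port is to be locked out. First press the loose cover plate down at its raised end until it snaps level under the roller catch of the port box; then turn the padlock's dial clockwise, feeling the notch clicks, until its white pointer meets the white mark and the shackle jumps out a little, and pull the shackle fully open. Lift the open padlock out of its cradle, carry it until its body is right above the staple that stands through the cover plate, and finish while still holding it there, still and fully open, about 5 to 15 cm clear of the staple and touching nothing but the gripper; leave the screw tin, tape roll and post holder where they are.

Things in the scene. Friction and masses are not known exactly. Their poses are not given: they have to be found in the camera images.
- port: fixed grey port box, 136 x 92 x 30 mm. Origin on the table, 8 mm from its middle towards its -x end; x along its length, z up. Its top (30 mm) is the cover's seat, with a 5 mm high rim at the -x end and both long sides. At the +x end a dark catch housing, 20 mm above the seat (x 52 to 75 mm, 28 mm wide), holds a sprung steel roller 14 mm thick that gives way outwards (nearest side at x = 43.5 mm)
- staple_top (a point): top of the fixed steel staple: a 6 mm round bar bent to a U loop 28 mm wide (along the port's y), 24 mm above the seat, 54 mm above the table, standing through the cover's slot.
- cover: loose aluminium plate, 96 x 70 x 6 mm, 0.14 kg, slotted for the staple. Origin: centre of its underside; x along its length, z up. At the start its -x end lies on the seat, its +x end rides on the roller, 16 mm up (tilt 0.17). 4 to 8 N down at the pressing point snaps it under the roller, some 12 mm down there; then it stays level by itself, origin 30 mm above the table, pressing point at 36 mm
- cover_press (a point): where to press the cover: on its top face, on its centre line, 25 mm from its centre towards the raised +x end.
- cradle: fixed grey cradle, 76 x 80 mm, in which the padlock lies on its back with 1.5 mm play. Origin on the table under its centre. Its floor is 20 mm above the table; walls rise 12 mm above the floor at three sides and 6 mm at the shackle side (+x).
- padlock: loose dial padlock, 0.43 kg, bare aluminium body 60 (x) x 64 (y) x 26 (z) mm, lying on its back with the dial facing up. Origin at the centre of the body's underside; x towards the shackle, z up through the dial.
- dial_top (a point): centre of the top face of the dial, on its axis: a black fluted round knob 38 mm in diameter, 17 mm high, whose underside is 1.5 mm above the padlock's body. Its top is 64.5 mm above the table at the start. White pointer line on its top.
- dial (a joint): angle of the dial, rad, positive anticlockwise from above; 0 = pointer at the white mark on the body's shackle side. Starts between +0.8 and +1.45. Clicks over notches every 0.39 rad (up to about 0.06 N m); frees the shackle within about 0.3 rad of 0, and is then held within about 0.25 rad of 0
- shackle (a joint): travel of the shackle out of the body along the padlock's +x, m: 0 shut (0 to 2 mm as the dial clicks), about 0.007 after it has jumped out by its own spring, 0.020 fully open (stop). Pulling it from there takes about 1 to 2 N and it stays where it is left.
- shackle_bar (a point): middle of the shackle's crossbar: 9 mm round steel bar along the padlock's y, straight for 24 mm, 33 mm above the table, 64 mm from the padlock's centre when shut. Free inside the shackle: 29 mm between bar and body, 35 mm between the legs. Held by this bar alone the padlock may swing down and hang: its centre then hangs about 84 mm, its lower end about 114 mm below the bar
- tin: bystander: round metal screw tin, 66 mm across, 27 mm high, behind the work. Origin at the centre of its underside.
- tape: bystander: roll of dark tape, 58 mm across, 19 mm high. Origin at the centre of its underside.
- holder: bystander: black post holder on a square base, 50 x 54 x 61 mm. Origin at the centre of its underside.

How it is judged:
By the outcome, as a careful person would: the job done as asked, in the order asked, and still so for the second after the job is handed in, while the arm keeps its last pose, push and grip.
It also fails if it takes over 72 s, if anything falls off the work surface, if the arm or the gripper's body presses on something with over 40 N, if the wrist force passes 120 N, or if a joint passes its speed limit or range.

## Working session

There is one attempt and no reset: what is moved stays moved. The work goes in short steps, each a Python script; the robot and the scene stay as the last script left them, time stands still between calls to the robot, and variables do not carry over. Pictures are saved under pics/ and viewed, at most 10 in all, crops included, and the job is handed in when it is done.

```bash
mkdir -p pics; ls; cat > h.py <<'E'
import numpy as np, cv2
from bench import *
def cloud(im):
    K=np.array(im["camera_matrix"]);V=np.array(im["view"]);d=im["depth"]
    v,u=np.mgrid[:d.shape[0],:d.shape[1]]
    P=np.stack([(u-K[0,2])/K[0,0]*d,-(v-K[1,2])/K[1,1]*d,-d],-1)
    W=(P-V[:3,3])@V[:3,:3]
    W[d<=0]=np.nan
    return W
def ray(im,u,v,z):
    K=np.array(im["camera_matrix"]);V=np.array(im["view"])
    r=np.array([(u-K[0,2])/K[0,0],-(v-K[1,2])/K[1,1],-1])@V[:3,:3]
    c=-V[:3,3]@V[:3,:3]
    return c+r*(z-c[2])/r[2]
E
python3 - <<'E'
from h import *
for n in("top","side"):
    im=get_image(n);cv2.imwrite(f"pics/{n}0.png",im["frame"])
    np.savez(f"{n}0.npz",**im)
    V=im["view"];print(n,im["camera_matrix"],-V[:3,3]@V[:3,:3],[k for k in im])
print(state())
E
```

```text
pics
top [[464.98754287   0.         251.76899824]
 [  0.         464.98754287 191.88788476]
 [  0.           0.           1.        ]] [ 0.36252288 -0.17768655  0.89473472] ['frame', 'depth', 'camera_matrix', 'view']
side [[464.66312325   0.         255.7659007 ]
 [  0.         464.66312325 195.93036472]
 [  0.           0.           1.        ]] [0.36199628 0.5662347  0.65833006] ['frame', 'depth', 'camera_matrix', 'view']
{'time': 0.1, 'joint_pos': array([-1.17469305e+00,  9.18156635e-02,  1.23173842e+00, -4.03973004e-05,
        1.81976837e+00, -5.67254384e-02]), 'dq': array([-0.00034431, -0.00025876, -0.00231991,  0.00046634, -0.00028032,
        0.00097856]), 'joint_torque': array([ 8.25785482e-04, -4.47857773e+01, -4.07569420e+01,  6.98519591e-02,
        2.83952110e-02, -1.14544914e-04]), 'ee_pos': array([ 0.26238904, -0.53932565,  0.22961597]), 'ee_rot': array([-8.49170572e-04,  9.74478329e-01,  2.24479926e-01, -1.65359458e-04]), 'ft_force': array([-0.57519813,  0.20042559, -0.68279289]), 'moment': array([-0.04210185,  0.01752775,  0.03875047]), 'finger_force': 0.0, 'finger_gap': 0.08791778414580509}
```

View pics/top0.png

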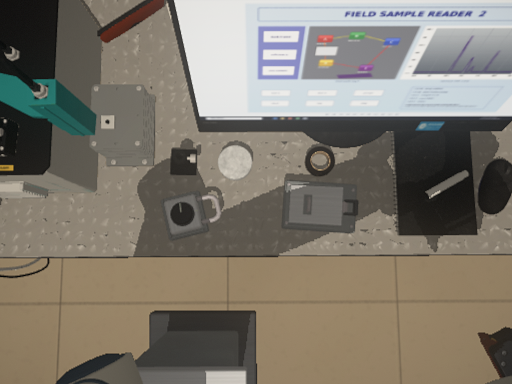

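View pics/side0.png

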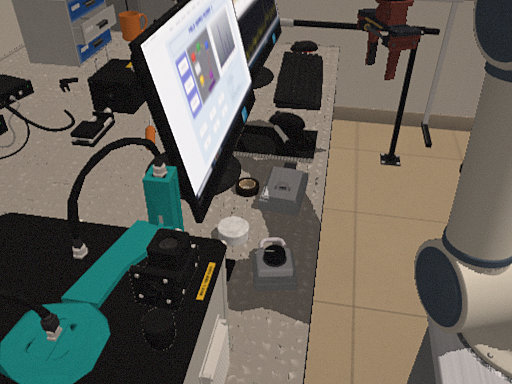

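The top view shows the padlock at about (185,213) with its shackle to the right, and the port at (320,204) with its catch to the right. The tin is at (235,161), the tape at (319,160), the holder at (184,160), and the monitor is behind them. The side view agrees. Next I'll zoom in and measure.

```bash
python3 - <<'E'
from h import *
im=dict(np.load("top0.npz"));f=im["frame"]
a=cv2.resize(f[180:250,150:370],None,fx=3.6,fy=3.6,interpolation=cv2.INTER_CUBIC)
s=dict(np.load("side0.npz"))["frame"][160:295,220:320]
b=cv2.resize(s,None,fx=2.5,fy=2.5,interpolation=cv2.INTER_CUBIC)
o=np.zeros((a.shape[0]+b.shape[0],a.shape[1],3),np.uint8);o[:a.shape[0]]=a;o[a.shape[0]:,:b.shape[1]]=b
cv2.imwrite("pics/z0.png",o);print(o.shape)
W=cloud(im);V=im["view"];print(V)
z=W[...,2]
np.set_printoptions(linewidth=250)
print((z[186:244:3,156:226:3]*1000).round()) 
print((z[174:236:3,280:362:3]*1000).round())
# tall things
for r in (100,120,130,135,140): print(r,[tuple(W[r,c].round(2)) for c in (190,250,320,380)])
E
```

```text
(590, 792, 3)
[[-0.00636253 -0.99996637 -0.00517541 -0.17074339]
 [ 0.99149217 -0.00698133  0.12997896 -0.47697578]
 [-0.13001072 -0.00430439  0.99150324 -0.84076534]
 [ 0.          0.          0.          1.        ]]
[[-1.  3. -2.  1. -2.  1. -1. -2. -2.  1.  0. -3. -1. -6. -1.  0. -2. -2. -4. -1.  1.  0. -1. -0.]
 [-7. -2. -0. -0. -1.  1. -2. -1. -4. -5. -2. -0. -0.  1.  2.  1. -3. -3. -5. -2.  3. -3. -1. -2.]
 [ 2.  0. -3.  0. -2. -4. -3. -2. -1. -1. -0. 30. 29. 21. 29. -1. -4.  2. -1. -0. -1. -2. -3. -1.]
 [ 1. -1. -3. -1. -1.  2.  0. 32. 33. 32. 40. 45. 45. 18. 25. 35. 34. 35. 37. 36. -4. -1.  1. -3.]
 [-2. -0.  1. 29. 31. 29. 40. 44. 46. 45. 44. 44. 46. 41. 36. 36. 34. 34. 34. 36. 35. -0.  0. -0.]
 [-2. -4. 32. 44. 43. 43. 44. 45. 45. 44. 46. 43. 46. 43. 27. 16.  0. -2. -1. -1. 36. -0. -1. -2.]
 [-2. -1. 30. 44. 43. 46. 42. 65. 65. 63. 63. 48. 47. 43. 20. 25. -2. -4. -1. -2. 38. 33. -3.  1.]
 [-1. -2. 34. 43. 46. 43. 63. 63. 65. 64. 63. 64. 48. 45. 31. 25.  1. -3. -3. -3. 35. 33. -2. -3.]
 [-3.  2. -2. 41. 45. 63. 62. 64. 65. 65. 63. 64. 49. 45. 38. 25. -1. -1. -2. -2. 34. 35.
[... 3972 characters left out ...]
.12))]
130 [(np.float64(0.6), np.float64(-0.05), np.float64(0.0)), (np.float64(0.58), np.float64(-0.17), np.float64(0.08)), (np.float64(0.58), np.float64(-0.3), np.float64(0.08)), (np.float64(0.58), np.float64(-0.4), np.float64(0.09))]
135 [(np.float64(0.59), np.float64(-0.05), np.float64(-0.0)), (np.float64(0.59), np.float64(-0.17), np.float64(-0.0)), (np.float64(0.59), np.float64(-0.31), np.float64(0.01)), (np.float64(0.59), np.float64(-0.43), np.float64(0.0))]
140 [(np.float64(0.58), np.float64(-0.05), np.float64(-0.0)), (np.float64(0.58), np.float64(-0.17), np.float64(-0.0)), (np.float64(0.58), np.float64(-0.31), np.float64(0.01)), (np.float64(0.58), np.float64(-0.43), np.float64(-0.0))]
```

View pics/z0.png

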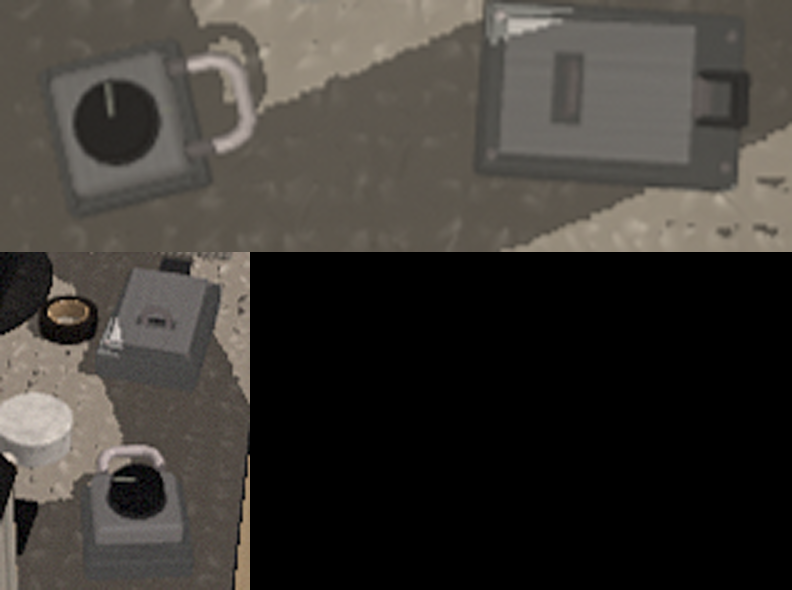

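```bash
python3 - <<'E'
from h import *
from scipy.spatial.transform import Rotation as R
im=dict(np.load("top0.npz"));W=cloud(im);z=W[...,2]
def rect(box,lo,hi,zr):
    m=np.zeros(z.shape,np.uint8);a,b,c,d=box
    s=z[a:b,c:d];m[a:b,c:d]=((s>lo)&(s<hi))
    n,l,st,_=cv2.connectedComponentsWithStats(m);m=l==1+st[1:,4].argmax()
    v,u=np.nonzero(m);P=np.array([ray(im,x,y,zr)[:2] for x,y in zip(u,v)],np.float32)*1000
    r=cv2.minAreaRect(P);print(box,r[0],r[1],r[2],"centroid",P.mean(0),len(P));return r
rect((180,250,150,230),.057,.075,.0645)   # dial
rect((180,250,150,201),.039,.075,.046)   # body
rect((180,250,150,199),.025,.075,.032)   # cradle + body
rect((174,236,276,362),.024,.070,.032)   # port
rect((174,236,276,344),.0375,.060,.043)   # cover (mid height 43)
# dial pointer
f=im["frame"].astype(int);g=f.min(2)
v,u=np.nonzero((z>.057)&(z<.075)&(np.indices(z.shape)[0]>180)&(np.indices(z.shape)[1]<230))
P=np.array([ray(im,x,y,.0645)[:2] for x,y in zip(u,v)]);c=P.mean(0);w=g[v,u]
k=(w>90)&(np.linalg.norm(P-c,axis=1)<.017);print(k.sum(),w[k]);print(P[k]-c);d=(P[k]-c).mean(0);print("ptr",np.degrees(np.arctan2(d[1],d[0])))
# shackle bar pts
m=(z>.030)&(z<.045)&(np.indices(z.shape)[1]>208)&(np.indices(z.shape)[1]<225)&(np.indices(z.shape)[0]>185)&(np.indices(z.shape)[0]<222)
v,u=np.nonzero(m);print("bar",np.mean([ray(im,x,y,.0375) for x,y in zip(u,v)],0))
# bystanders / tall things near
for y0,y1,x0,x1 in ((.1,.4,.2,.6),(-.6,.1,.2,.5)):
    k=(W[...,1]>y0)&(W[...,1]<y1)&(W[...,0]>x0)&(W[...,0]<x1);print("max h",np.nanmax(z[k]),W[k][np.nanargmax(z[k])])
E
```

```text
(180, 250, 150, 230) (434.3794250488281, -46.49186706542969) (38.10556411743164, 37.42223358154297) 26.906904220581055 centroid [434.8511   -46.298084] 363
(180, 250, 150, 201) (434.6617736816406, -46.59586715698242) (63.469451904296875, 59.70720291137695) 13.793527603149414 centroid [434.77228 -46.32089] 1108
(180, 250, 150, 199) (434.947509765625, -45.2100944519043) (76.86466979980469, 71.4112777709961) 13.666505813598633 centroid [435.6317  -41.89153] 1399
(174, 236, 276, 362) (449.1734924316406, -300.9437255859375) (138.5615997314453, 91.4117660522461) 85.44820404052734 centroid [ 449.04007 -299.74777] 3544
(174, 236, 276, 344) (450.1827087402344, -296.6060791015625) (90.45523071289062, 70.72637176513672) 86.95858001708984 centroid [ 449.81845 -301.12607] 1564
0 []
[]
ptr nan
bar [ 0.44547867 -0.10555249  0.0375    ]
max h 0.378239467008243 [0.59366605 0.11776749 0.37823947]
max h 0.5100819730600146 [ 0.25935106 -0.37970557  0.51008197]<stdin>:19: RuntimeWarning: Mean of empty slice.
  ret = um.true_divide(
```

```bash
cat >> h.py <<'E'
from scipy.spatial.transform import Rotation as R
def q(a):
    y=np.array([np.cos(a),np.sin(a),0]);z=np.array([0,0,-1.])
    return R.from_matrix(np.stack([np.cross(y,z),y,z],1)).as_quat(scalar_first=True)
PL=np.array([.4346,-.0465]);AP=np.radians(-76.2);DP=np.array([np.cos(AP),np.sin(AP)])
AO=np.radians(-94.5);DO=np.array([np.cos(AO),np.sin(AO)]);PO=np.array([.4492,-.3009])-.008*DO
def st(tag=""):
    s=state();print(tag,round(s["time"],2),"p",s["ee_pos"].round(4),"F",s["ft_force"].round(1),"M",s["moment"].round(2),"gap",round(s["finger_gap"],4),round(s["finger_force"],1),"j6",s["joint_pos"][5].round(2));return s
def P(xy,z): return [float(xy[0]),float(xy[1]),float(z)]
E
python3 - <<'E'
from h import *
im=dict(np.load("top0.npz"))
print("staple",ray(im,307.5,204,.054),"port",PO)
f=im["frame"].astype(int)
c=PL
g=f.sum(2)
cand=[]
for v in range(195,230):
  for u in range(165,200):
    w=ray(im,u,v,.0645)[:2]-c
    if np.hypot(*w)<.0165: cand.append((g[v,u],*w))
cand=np.array(cand);md=np.median(cand[:,0]);print(md,np.sort(cand[:,0])[-25:])
k=cand[cand[:,0]>md+80];d=(k[:,1:]*(k[:,:1]-md)).sum(0);a=np.arctan2(d[1],d[0]);print("ptr",np.degrees(a),"dial",a-AP)
pp=PO+.025*DO;print(pp)
for off in (0,np.pi):
    print("press",inverse_kinematics(P(pp,.07),q(AO+np.pi/2+off)))
    for t in (0,-1.44):print("dial",t,inverse_kinematics(P(PL,.058),q(AP+np.pi/2+off+.7+t)))
E
```

```text
staple [ 0.44986516 -0.27511506  0.054     ] port [ 0.44982767 -0.29292466]
115.0 [138. 141. 151. 155. 163. 170. 181. 182. 187. 190. 202. 205. 215. 217.
 218. 248. 252. 260. 269. 276. 285. 299. 323. 324. 324.]
ptr 8.450945226415516 dial 1.4774377091263275
[ 0.4478662  -0.31784759]
press [-6.79150700e-01 -1.66446828e-02  1.62608398e+00 -4.44089210e-16
  1.53215336e+00 -6.00610884e-01]
dial 0 [-1.84456960e-01 -3.28490890e-01  1.92375193e+00 -4.44089210e-16
  1.54633161e+00 -1.12531240e+00]
dial -1.44 [-1.84456960e-01 -3.28490890e-01  1.92375193e+00 -4.44089210e-16
  1.54633161e+00  3.14687603e-01]
press [-6.79150700e-01 -1.66446828e-02  1.62608398e+00 -4.44089210e-16
  1.53215336e+00  2.54098177e+00]
dial 0 [-1.84456960e-01 -3.28490890e-01  1.92375193e+00 -4.44089210e-16
  1.54633161e+00  2.01628026e+00]
dial -1.44 None
```

```bash
python3 - <<'E'
from h import *
close()
a=q(AO+np.pi/2);pp=PO+.025*DO
move_to(P(pp,.16),a);st()
move_l(P(pp,.062),.12);b=st("pre")
for z in np.arange(.056,.0395,-.002):
    move_l(P(pp,z),.03);s=st(f"{z:.3f}")
    if s["ft_force"][2]-b["ft_force"][2]>25: break
move_l(P(pp,.16),.15);st()
im=get_image("side");cv2.imwrite("pics/s1.png",im["frame"])
E
```

```text
2.58 p [ 0.4476 -0.3188  0.1605] F [-0.  -0.1 -0.5] M [-0.02 -0.06  0.  ] gap 0.0004 0.0 j6 -0.6
pre 3.55 p [ 0.4483 -0.3183  0.063 ] F [0.2 0.2 0.7] M [-0.04 -0.05 -0.01] gap 0.0001 0.0 j6 -0.6
0.056 3.9 p [ 0.4483 -0.3182  0.0566] F [ 0.5 -1.   2.1] M [-0.27 -0.2   0.03] gap 0.0003 1.2 j6 -0.6
0.054 4.15 p [ 0.4477 -0.3176  0.0536] F [ 0.  -0.4  1.4] M [-0.11 -0.13  0.01] gap 0.0004 0.4 j6 -0.6
0.052 4.4 p [ 0.4475 -0.3174  0.0512] F [0.3 0.1 0.4] M [-0.01 -0.05  0.04] gap 0.0005 0.0 j6 -0.6
0.050 4.65 p [ 0.4477 -0.3177  0.0496] F [0.7 0.4 0.5] M [-0.01 -0.15 -0.03] gap 0.0007 0.0 j6 -0.6
0.048 4.9 p [ 0.4478 -0.3178  0.0478] F [ 0.1 -1.   0. ] M [-0.04 -0.06  0.04] gap 0.0 0.0 j6 -0.6
0.046 5.15 p [ 0.4478 -0.3178  0.0458] F [-0.1 -0.5 -0.1] M [-0.01 -0.08 -0.03] gap 0.0005 0.0 j6 -0.6
0.044 5.4 p [ 0.4481 -0.318   0.0444] F [-0.9  0.5  2.5] M [-0.02 -0.06 -0.01] gap 0.0003 1.1 j6 -0.6
0.042 5.65 p [ 0.4481 -0.318   0.0443] F [-4.6  3.4 11.5] M [ 0.53  0.69 -0.01] gap 0.0002 5.9 j6 -0.6
0.040 5.9 p [ 0.4482 -0.3181  0.0442] F [-6.1  6.7 21.9] M [1.1  1.42 0.02] gap 0.0004 10.6 j6 -0.6
 6.85 p [ 0.4475 -0.3175  0.1584] F [ 0.5  0.9 -0.6] M [-0.   -0.04  0.  ] gap 0.0004 0.0 j6 -0.6
```

```bash
python3 - <<'E'
from h import *
im=get_image("top");W=cloud(im)
for x in(-40,-5,10,25,40):
    p=PO+x/1000*DO;k=np.hypot(W[...,0]-p[0],W[...,1]-p[1])<.007;print(x,np.nanmedian(W[k][:,2]).round(4),end=" ")
gripper_open()
y0=AP+np.pi/2+.7
move_to(P(PL,.16),q(y0));st()
move_l(P(PL,.0575),.12);st("down")
close();hold(.3);st("grip")
for i in range(1,13):
    move_l(P(PL,.0575),.05,q(y0-1.46*i/12));s=state();print(i,s["time"].__round__(2),s["moment"].round(3),s["ft_force"].round(1))
hold(.3);st("turned")
im=get_image("side");cv2.imwrite("pics/s2.png",im["frame"][200:300,220:330].repeat(5,0).repeat(5,1))
E
```

```text
-40 0.5239 -5 0.5355 10 0.5396 25 0.5406 40 0.54  9.38 p [ 0.4348 -0.0472  0.1601] F [ 0.6  0.4 -1.1] M [-0.03 -0.19 -0.01] gap 0.0879 0.0 j6 -1.12
down 10.39 p [ 0.4351 -0.0467  0.0584] F [ 0.   0.7 -0.2] M [-0.03 -0.11  0.01] gap 0.0879 0.0 j6 -1.13
grip 11.53 p [ 0.4348 -0.0462  0.0575] F [1.2 3.8 1.2] M [ 0.65 -0.47  0.04] gap 0.0377 30.0 j6 -1.13
1 11.8 [ 0.705 -0.408 -0.069] [2.6 4.8 0.1]
2 12.07 [ 0.745 -0.509 -0.186] [2.2 4.5 0.2]
3 12.35 [ 0.856 -0.498  0.002] [1.9 4.4 0.2]
4 12.62 [ 0.91  -0.449  0.013] [1.6 4.3 0.6]
5 12.9 [ 0.845 -0.477 -0.039] [ 2.6  5.  -0.3]
6 13.18 [ 0.828 -0.448  0.042] [1.9 4.7 0.4]
7 13.45 [ 0.806 -0.475  0.002] [ 2.2  5.3 -0.2]
8 13.72 [ 0.796 -0.415 -0.069] [3.5 4.5 0.7]
9 14.0 [ 1.115 -0.519 -0.478] [2.7 6.  1.3]
10 14.28 [ 0.894 -0.452 -0.08 ] [2.7 4.7 1.5]
11 14.55 [ 0.827 -0.494  0.051] [2.7 4.5 0.6]
12 14.82 [ 0.909 -0.468 -0.018] [2.9 5.2 1.6]
turned 15.12 p [ 0.4349 -0.0463  0.0577] F [2.2 4.9 0.9] M [ 0.85 -0.47  0.  ] gap 0.0371 30.0 j6 0.33
```

View pics/s2.png

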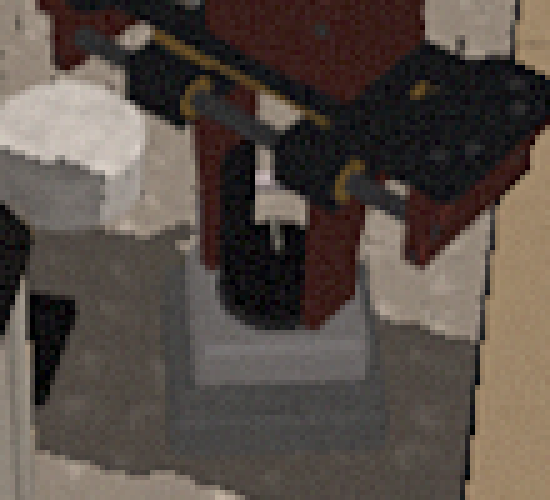

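The pointer, at (280,235) in the crop, now faces the shackle. I'll release the dial and look from above.

```bash
python3 - <<'E'
from h import *
gripper_open();move_l(P(PL,.13),.15)
y0=AP+np.pi/2
move_to([.33,-.46,.2],q(y0-.7));st()
im=get_image("top");np.savez("top1.npz",**im);s=get_image("side");W=cloud(im)
for x in(-40,-5,10,25,40):
    p=PO+x/1000*DO;k=np.hypot(W[...,0]-p[0],W[...,1]-p[1])<.007;print(x,np.nanmedian(W[k][:,2]).round(4),end=" ")
f=im["frame"];a=cv2.resize(f[185:245,155:275],None,fx=5,fy=5,interpolation=cv2.INTER_CUBIC)
b=cv2.resize(s["frame"][160:295,220:320],None,fx=2,fy=2,interpolation=cv2.INTER_CUBIC)
o=np.zeros((600,800,3),np.uint8);o[:300,:600]=a;o[300:300+270,:200]=b
cv2.imwrite("pics/z1.png",o)
E
```

```text
18.31 p [ 0.3307 -0.4592  0.1998] F [ 1.1 -0.6 -0.1] M [-0.02 -0.06 -0.01] gap 0.0878 0.0 j6 -0.55
-40 0.0352 -5 0.0343 10 0.035 25 0.035 40 0.0361
```

View pics/z1.png

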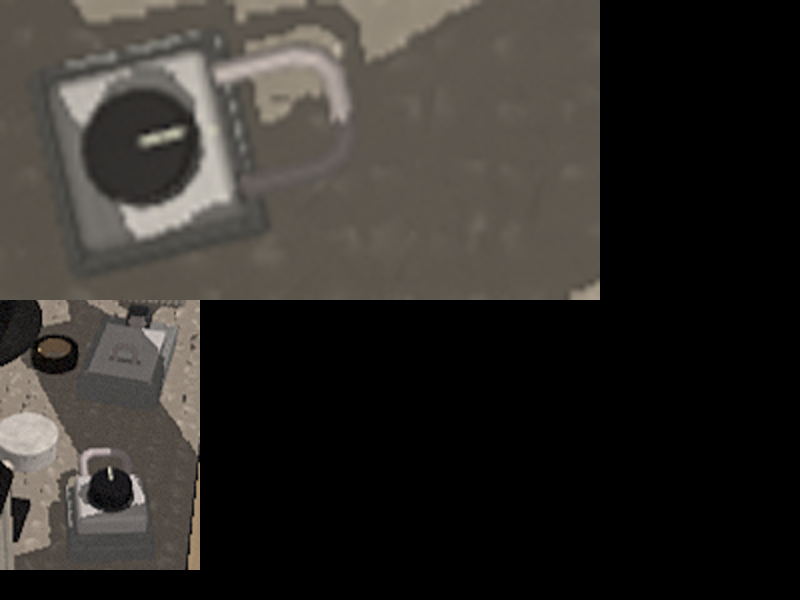

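The cover is level, with its top at 35 to 36 mm. The pointer at (185,135) meets the mark, and the shackle has jumped out, its crossbar at about (345,100). Next I'll hook the shackle with the closed fingers and pull it.

```bash
cat >> h.py <<'E'
def shackle(im,c=None):
    # outline of the shackle in padlock coordinates (mm): outer end, y range
    c=PL if c is None else c
    W=cloud(im);d=W[...,:2]-c;N=np.array([-DP[1],DP[0]])
    x=d@DP;y=d@N;k=(W[...,2]>.027)&(W[...,2]<.045)&(x>.048)&(x<.1)&(abs(y)<.04)
    v,u=np.nonzero(k);Q=np.array([ray(im,a,b,.033)[:2]-c for a,b in zip(u,v)])
    X=Q@DP*1000;Y=Q@N*1000;m=abs(Y)<10
    print("shackle outer x",np.percentile(X[m],[2,50,98]).round(1),"y",Y.min().round(1),Y.max().round(1),len(X))
E
python3 - <<'E'
from h import *
for n in "01": shackle(dict(np.load(f"top{n}.npz")))
c=PL+.053*DP
for o in (np.pi/2,-np.pi/2): print(inverse_kinematics(P(c,.03),q(AP+o)))
E
```

```text
shackle outer x [60.2 64.3 68.8] y -25.4 26.5 168
shackle outer x [70.6 74.9 79.1] y -26.7 25.5 217
[-2.89976655e-01 -2.46197243e-01  1.90793558e+00 -4.44089210e-16
  1.47985431e+00 -5.30832092e-01]
[-2.89976655e-01 -2.46197243e-01  1.90793558e+00 -4.44089210e-16
  1.47985431e+00  2.61076056e+00]
```

```bash
python3 - <<'E'
from h import *
close();a=q(AP+np.pi/2)
c=PL+.056*DP
move_to(P(c,.13),a);move_l(P(c,.031),.1);hold(.2);b=st("in")
for x in np.arange(.060,.078,.001):
    move_l(P(PL+x*DP,.031),.03);hold(.05);s=state()
    f=(s["ft_force"]-b["ft_force"])[:2]@DP;print(round(x*1000),round(f,1),round((s["ee_pos"][:2]-PL)@DP*1000,1))
    if f<-9: break
move_l(P(PL+(x-.006)*DP,.031),.05);move_l(P(PL+(x-.006)*DP,.13),.15)
move_to([.33,-.46,.2],q(AP+np.pi/2-.7));st()
im=get_image("top");np.savez("top2.npz",**im);shackle(im)
E
```

```text
in 22.52 p [ 0.4484 -0.101   0.0317] F [-0.5  0.1  0.6] M [-0.02 -0.1  -0.01] gap 0.0004 0.0 j6 -0.54
60 0.2 60.2
61 0.4 61.0
62 -0.9 62.0
63 0.3 63.1
64 -0.3 64.1
65 -0.6 65.1
66 0.0 66.1
67 -0.7 67.1
68 -0.1 68.1
69 -4.8 68.4
70 -8.0 68.5
71 -10.8 68.6
 28.64 p [ 0.3307 -0.4591  0.1996] F [ 0.1  0.1 -0.4] M [ 0.01 -0.09  0.  ] gap 0.0003 0.0 j6 -0.55
shackle outer x [80.5 84.8 89.1] y -26.8 25.5 276
```

```bash
cat >> h.py <<'E'
def dialc(im,zr=.0645):
    W=cloud(im);k=(W[...,2]>zr-.008)&(W[...,2]<zr+.010)&(np.hypot(W[...,0]-PL[0],W[...,1]-PL[1])<.035)
    v,u=np.nonzero(k);Q=np.array([ray(im,a,b,zr)[:2] for a,b in zip(u,v)],np.float32)
    c,r=cv2.minEnclosingCircle(Q);e=np.array(cv2.minAreaRect(Q)[0]);N=np.array([-DP[1],DP[0]])
    for w in (np.array(c)-PL,e-PL,Q.mean(0)-PL): print("dial",(w@DP*1000).round(1),(w@N*1000).round(1),end="; ")
    print(len(Q))
E
python3 - <<'E'
from h import *
for n in "012":
    im=dict(np.load(f"top{n}.npz"));dialc(im)
    W=cloud(im);d=W[...,:2]-PL;N=np.array([-DP[1],DP[0]]);k=(W[...,2]>.039)&(W[...,2]<.075)&(abs(d@DP)<.05)&(abs(d@N)<.045)
    v,u=np.nonzero(k);Q=np.array([ray(im,a,b,.046)[:2]-PL for a,b in zip(u,v)]);X=Q@DP*1000;Y=Q@N*1000
    m=abs(Y)<25;print("body x",np.percentile(X[m],[.5,99.5]).round(1));m=abs(X)<20;print("body y",np.percentile(Y[m],[.5,99.5]).round(1))
im=dict(np.load("top2.npz"));cv2.imwrite("pics/z2.png",cv2.resize(im["frame"][185:245,155:275],None,fx=5,fy=5,interpolation=cv2.INTER_CUBIC))
E
```

```text
dial -0.1 0.3; dial -0.1 -0.2; dial -0.1 0.2; 364
body x [-29.4  29.8]
body y [-31.3  31.8]
dial 1.6 -1.3; dial 1.1 -1.6; dial 1.4 -1.0; 369
body x [-27.8  31.1]
body y [-32.6  30.4]
dial 1.6 -1.3; dial 1.1 -1.6; dial 1.4 -1.0; 370
body x [-27.8  31.3]
body y [-32.6  30.4]
```

View pics/z2.png

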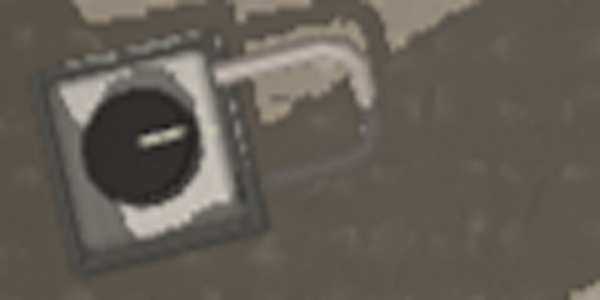

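The shackle is out by about 19 to 20 mm, and the pull ended against a hard stop. The dial pointer is still at the mark. Now I'll grip the body across its y sides, above the cradle walls, and lift.

```bash
python3 - <<'E'
from h import *
N=np.array([-DP[1],DP[0]]);c=PL+.0015*DP-.0012*N;g=c+.003*DP;a=q(AP+np.pi/2)
gripper_open();move_to(P(g,.13),a);move_l(P(g,.0425),.1);st("down")
close();hold(.3);st("grip")
move_l(P(g,.06),.04);hold(.2);st("lift")
move_l(P(g,.172),.12);s=st("up")
im=get_image("side");cv2.imwrite("pics/s3.png",im["frame"][150:300,200:330].repeat(4,0).repeat(4,1))
E
```

```text
down 32.67 p [ 0.435  -0.0513  0.0433] F [ 0.2 -0.4  0.8] M [-0.01 -0.05 -0.  ] gap 0.0882 0.0 j6 -0.44
grip 33.47 p [ 0.4358 -0.051   0.0432] F [5.8 0.6 0. ] M [ 0.16 -0.97  0.01] gap 0.0635 30.0 j6 -0.44
lift 34.26 p [ 0.4341 -0.0512  0.0595] F [-0.  -0.3 -4. ] M [-0.04 -0.06 -0.03] gap 0.0639 30.0 j6 -0.44
up 35.34 p [ 0.4341 -0.0511  0.1709] F [-0.1 -0.1 -3.8] M [-0.03 -0.08  0.02] gap 0.0639 30.0 j6 -0.44
```

View pics/s3.png

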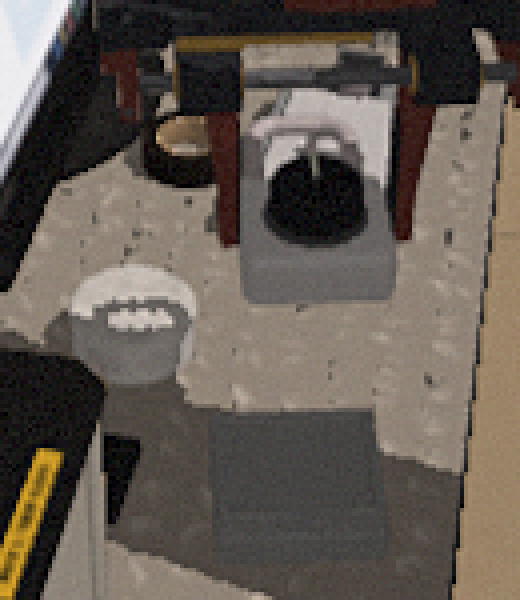

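The padlock is held level between the fingers, with its body at about (318,240) in the crop and clear of the cradle, and the shackle is open. I'll refine the staple position from the last top view and carry it there.

```bash
python3 - <<'E'
from h import *
im=dict(np.load("top2.npz"));W=cloud(im);d=W[...,:2]-PO
k=(W[...,2]>.045)&(W[...,2]<.065)&(abs(d@DO+.015)<.03)&(abs(d@np.array([-DO[1],DO[0]]))<.03)
v,u=np.nonzero(k);S=ray(im,u.mean(),v.mean(),.052)[:2];print(k.sum(),S,(S-PO)@DO)
assert np.hypot(*(S-[.4499,-.2751]))<.006
g=S+.003*DP
move_l(P(g,.172),.15);hold(.5);st("over")
m=get_image("side");cv2.imwrite("pics/s4.png",m["frame"][100:250,200:350].repeat(4,0).repeat(4,1))
t=get_image("top");np.savez("top3.npz",**t)
E
```

```text
49 [ 0.45226658 -0.27686232] -0.01620418358606465
over 37.57 p [ 0.453  -0.2797  0.172 ] F [ 0.3 -0.8 -5.1] M [-0.03 -0.12 -0.01] gap 0.0636 30.0 j6 -0.86
```

View pics/s4.png

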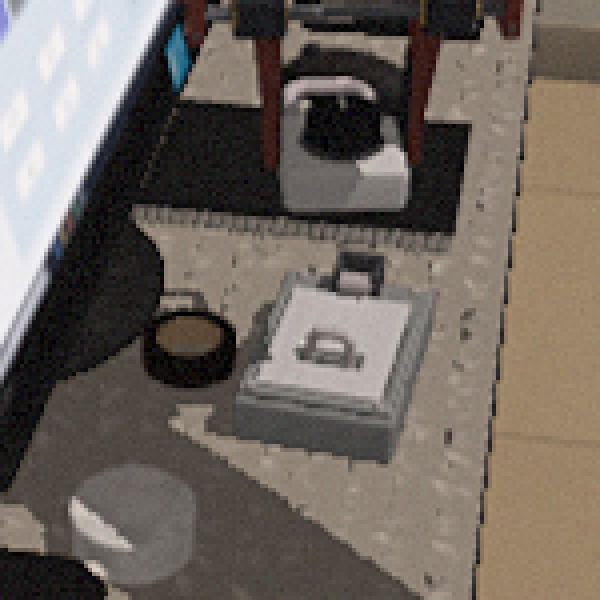

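The padlock is held level and open above the staple, with its body at about (345,170) in the crop. The staple is at (330,345), the cover lies level under the catch, and the bystanders haven't moved.

```bash
python3 -c "
from h import *
print(abs(state()['dq']).max());print(job_done())"
```

```text
0.0018309928421544755
the job is handed in; nothing more can be done
None
```

I handed the job in at about 38 s of the 72 s allowed: the cover is snapped level, the dial is at its mark, the shackle is pulled to its stop (about 19–20 mm by camera), and the padlock is held still about 10 cm above the staple.

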